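Slide the sole carriage to its click stop with the drive pin

TASK

Take the drive pin out of its wooden block and put its steel end down right through the eye of the sole carriage's arm, so that it shows well below the arm. Then, with the pin, slide the carriage along the rail towards the click stop until it clicks into the notch between the two ridges, without running past, and finish there still gripping the upright pin in the eye, the carriage at rest in the notch. Leave the green paint bottle and the amber paint jar where they stand.

Things in the scene. Friction and masses are not known exactly. Their poses are not given: they have to be found in the camera images.
- drive_pin: Loose pin, 70 g, upright in the block's middle hole: dark wooden square handle 20 x 20 mm, 46 mm tall, above a round steel shaft 10 mm in diameter, 40 mm long, its last 6 mm tapering to 5 mm. Origin on the axis at the shoulder (underside of the handle); z up, x and y square to the handle's flat sides. At the start the shoulder rests on the block, 45 mm above the table; lift it straight up.
- pin_tip (a point): The lower end of the pin's shaft, on its axis, 40 mm below the shoulder.
- pin_block: Fixed wooden block 80 x 80 x 45 mm with three blind holes; the pin stands in the largest one, in the middle of the top. Origin at the centre of its underside. It may be on the left or the right of the table.
- pot_caddy: Fixed black caddy 90 x 90 mm with four capped paint pots, 65 mm tall, on the other side of the table from the pin block. Origin at the centre of its underside.
- rail: Fixed aluminium rail, 40 mm wide, 360 mm long, top 46 mm above the table. Origin on the table under its middle; y runs along the rail (roughly to the robot's left), x across it, away from the robot.
- carriage (a joint): Carriage travel along the rail's +y, 0 to 0.24 m; it starts near 0 (right end seen from the robot). 0.5 kg, drag about 0.7 N. A plate 100 mm across the rail and 80 mm along it, with a white shoe midsole on top that points away from the robot, up to 204 mm beyond the rail's middle line and 88 mm above the table; the sole's near end is 58 mm from the eye's axis. It has no handle of its own.
- eye (a point): Centre of the top mouth of the eye: a vertical through hole 12.5 mm in diameter in the carriage's arm, a flat bar 26 mm wide, 12 mm thick (46 to 58 mm above the table) that sticks out 120 mm from the rail's middle line towards the robot. The eye is 100 mm from that line, 20 mm from the arm's end. Axes as the rail's. Below the eye is free space down to the table.
- click_stop: Fixed dark steel block (46 mm across the rail, 44 mm along it, 32 mm high) against the side of the rail that faces the robot, 0 to 70 mm along +y from the rail's middle. Two round steel ridges across its top, 8 mm thick, 6 mm proud, 14 mm apart; the notch is between them. Origin on the table at the rail's middle line, axes as the rail's.
- notch (a point): Where the eye's point (point eye) is when the carriage sits in the notch: 100 mm to the robot's side of the rail's middle line, 58 mm above the table; axes as the rail's. A sprung ball under the arm meets the first ridge 14 mm before this, takes about 12 N along the rail to climb it and tops it 7 mm before; the push then fades to nothing at the notch and rises to 12 N again beyond.
- paint_bottle: Bystander: standing green capped bottle, 44 mm diameter, 100 mm tall. Origin at the centre of its underside.
- paint_jar: Bystander: small amber jar, 54 mm diameter, 50 mm tall. Origin at the centre of its underside.
Not all that is in view belongs to the job. Several things have the shape of the drive_pin; the one meant has the colours described above. What is shaped like the click_stop but purple is not meant.

How it is judged:
On the way:
1. the pin is through the eye while the carriage is still well short of the notch (z of pin_tip in the frame of eye below -0.022 m and horizontal distance between pin_tip and eye below 0.005 m and angle between drive_pin's own z axis and vertical below 0.15 rad and y of eye in the frame of notch below -0.03 m), for 0.2 s.
At the end, for the whole second after the job is handed in: The pin is upright (within 0.15 rad) in the eye with its tip at least 22 mm below the arm's top (10 mm out underneath) and within 5 mm of the eye's axis; the carriage is within 3 mm of the notch and still (under 10 mm/s); the fingers grip the pin with more than 2 N (z of pin_tip in the frame of eye below -0.022 m and horizontal distance between pin_tip and eye below 0.005 m and angle between drive_pin's own z axis and vertical below 0.15 rad and y of eye in the frame of notch between -0.003 and 0.003 m and contact force between the fingers and drive_pin above 2 N and velocity of joint carriage between -0.01 and 0.01 m/s); the arm keeps its last pose, push and grip.
It fails at once if the carriage runs more than 15 mm past the notch (y of eye in the frame of notch above 0.015 m).
It fails at once if the green bottle or the amber jar is moved by more than 30 mm (distance of any of paint_bottle, paint_jar from where it was at the start of the episode above 0.03 m).
It also fails if it takes over 64 s, if anything falls off the work surface, if the arm or the gripper's body presses on something with over 40 N, if the wrist force passes 120 N, or if a joint passes its speed limit or range.

ROBOT

A 6-joint arm with a two-finger parallel gripper is mounted at the origin on the work surface. World frame = base frame: x ahead of the robot, y to its left, z up, the work surface at z = 0. Lengths are in m, angles in rad, forces in N, time in s.
With the tool pointing down it reaches from about 0.35 to 0.875 m from the base axis. Payload 4.2 kg.
Tool frame: the origin (TCP) lies on the centre line of the jaws, within the pads' length; the fingertips stand 11 mm ahead of it and the grasp point (between the pads) lies 8 mm behind it (arm.tips_ahead is the distance from the TCP to the fingertips, in m); z points along the fingers, y is the direction in which the jaws open and shut (so a half turn about z gives the same grasp; the last joint's range is limited). The gripper opens to 87 mm and grips with 3 to 60 N. Pads are 19 mm wide; open, the fingers measure 117 mm over their backs; the gripper's body (75 mm by 190 mm) begins 51 mm behind the grasp point.
Start: joints at [-1.03, 0.385, 0.008, 0, -1.194, -0.259], TCP at [0.174, -0.6, 0.234] pointing down, gripper open.
Joint ranges: [-3.14, 3.14], [-1.21, 2.06], [-1.07, 1.41], [-3.16, 2.05], [-2.99, -0.16], [-3.1, 3.1]. Speed limits (rad/s): [2.79, 2.79, 3.14, 3.14, 3.14, 3.14].

INTERFACE

Orientations are given as a rotation vector (axis times angle).
In Python, from plant import arm gives the robot as it stands.
- The arm moves only by the shell command python3 -m inch 'ROWS' [OPENING]. ROWS is JSON, a list of rows, each an object of numbers: "tx", "ty", "tz": the shift along the world's x, y, z in mm; "spin": the turn about the world's z in rad. A call has 1 to 8 rows; each row is the pose to reach, as a shift and turn from the pose commanded when the call began; what a row does not reach only later rows make up. A row lasts 1/12 s, in which the tool goes at most 41.7 mm and 7.16 degrees, less where a joint would pass 70% of its speed; a pose out of reach is approached as far as the arm can. A call with a gripper value outside its range is refused whole. OPENING is the finger opening in mm, from 0 to 87, set as the call begins (- or left out, the last holds). The fingers move at their own pace and stop on an object; the grip force is fixed at half the most. Time passes only in rows, so rows that repeat a pose let the fingers close. It gives the time, the measured TCP pose, the force and the opening at its end, in the units of the state.
- arm.state(): the state, without advancing time (a new reading comes with each control period).
- arm.snapshot(name): name is "scene" or "top" or "wrist"; returns a dict with "color" (400x640x3 uint8, red, green, blue), "fx", "fy", "cx", "cy" (pixels), "T" (4x4, takes a point from camera to world coordinates); the wrist camera has in their place "tool_from_camera" (4x4, takes a point from camera to tool coordinates, whose origin is the TCP and whose axes are the flange's). Camera axes: x right, y down, z forward; pixel columns grow to the right and rows downward; lengths in m; the calibration is good to about 2 mm. A picture is of the moment at which its call begins: read the wrist's pose just before it. There is no depth.
- arm.sign_off(): hands the job in, once; it reports no verdict.
Trained networks look in the newest picture that a camera, given by its name, has taken for a name from the list of things; names that differ only in an ending like _2 or _b are one class to them, and where a whole thing is asked for, a point or a joint stands for the part that bears it (a point fixed in the world has none). Each returns a list of dicts, best first, with "p" (0 to 1); they miss things now and then, are a little off and sometimes report something else, mostly with a low value. They report only what shows in the picture. A call takes as long as a camera call. They do not tell look-alikes from the thing itself.
- arm.masks_of(name, camera): "mask" (400x640 bool, what is visible of it) and "at" ([column, row] in pixels, amid what is visible of it).
- arm.place_of(name, camera): "at" ([column, row] in pixels: a listed point, or the origin of a listed thing).
The state is a dict: "t": time; "joints": joint angles; "qvel": joint speeds; "tau": joint torques, N m; "tcp_pos": TCP position; "eef_rot": TCP orientation; "ft_force": force on the tool from outside, world axes, zero at the start; "wrist_torque": the same for the moment, N m; "gripper_width": opening from 0.0 (shut) to 1.0 (fully open).
Only numpy, scipy, OpenCV 4.12 (cv2) and the standard library are available. Lean on these libraries where they do the work, as an engineer would, in place of code of your own. Each camera call takes 0.05 s, during which the arm holds its last target. There are 200 camera calls.

## Working session

There is one attempt and no reset: what is moved stays moved. The work goes in short steps, Python scripts to look and compute and a shell command to move; the robot and the scene stay as the last step left them, time stands still between calls to the robot, and variables do not carry over. Pictures are saved under pics/ and viewed, about 8 in all and at most 12, crops included, and the job is handed in when it is done.

```bash
mkdir -p pics; ls; python3 - <<'E'
from plant import arm
import cv2
s=arm.state(); print({k:s[k] for k in('t','tcp_pos','eef_rot','ft_force','gripper_width')})
for c in('top','scene'):
    d=arm.snapshot(c); cv2.imwrite(f'pics/{c}0.png',d['color'][:,:,::-1])
    print(c,d['fx'],d['cx'],d['cy'],d['T'])
    for n in('drive_pin','pin_block','click_stop','carriage'):
        print(n,[(round(r['p'],2),[round(float(v)) for v in r['at']]) for r in arm.masks_of(n,c)])
    for n in('drive_pin','pin_tip','eye','notch','pin_block','rail','click_stop','paint_bottle','paint_jar'):
        print('place',n,[(round(r['p'],2),[round(float(v),1) for v in r['at']]) for r in arm.place_of(n,c)])
E
```

```text
pics
{'t': 0.0, 'tcp_pos': array([ 0.17366198, -0.5997828 ,  0.23247518]), 'eef_rot': array([ 0.44086167, -3.11011933, -0.00333734]), 'ft_force': array([-0.84634332,  0.52536103, -0.24331404]), 'gripper_width': 0.9963575199603543}
top 469.1322452469218 317.4190872705605 207.34117795427775 [[-1.81876185e-04 -9.97450743e-01  7.13581269e-02  5.36509656e-01]
 [-9.99900409e-01 -8.25588005e-04 -1.40886747e-02 -3.62029777e-03]
 [ 1.41116715e-02 -7.13535827e-02 -9.97351256e-01  1.26141642e+00]
 [ 0.00000000e+00  0.00000000e+00  0.00000000e+00  1.00000000e+00]]
drive_pin [(0.62, [181, 242])]
pin_block [(0.71, [180, 275])]
click_stop [(0.54, [235, 173]), (0.52, [279, 246])]
carriage [(0.76, [338, 199])]
place drive_pin [(0.7, [176.9, 277.7]), (0.52, [181.5, 242.2])]
place pin_tip [(0.49, [186.6, 241.0])]
place eye [(0.61, [344.3, 262.7])]
place notch [(0.78, [231.2, 192.9])]
place pin_block [(0.71, [277.1, 229.5]), (0.63, [177.6, 276.7])]
place rail [(0.59, [465.3, 211.9])]
place click_stop [(0.58, [236.2, 158.8]), (0.52, [279.8, 226.8]), (0.51, [345.8, 264.5])]
place paint_bottle [(0.66, [465
[... 232 characters left out ...]
0.84461585 -0.53513055  0.6961725 ]
 [ 0.          0.          0.          1.        ]]
drive_pin [(0.65, [452, 250]), (0.6, [419, 265])]
pin_block [(0.66, [448, 270])]
click_stop [(0.74, [327, 280]), (0.64, [360, 226])]
carriage [(0.97, [291, 199]), (0.31, [254, 162])]
place drive_pin [(0.51, [420.4, 272.5]), (0.45, [452.8, 258.6])]
place pin_tip [(0.75, [415.2, 282.8]), (0.47, [449.7, 271.2])]
place eye []
place notch [(0.57, [375.5, 211.1])]
place pin_block [(0.85, [451.2, 274.4])]
place rail [(0.79, [336.7, 228.6])]
place click_stop [(0.91, [310.0, 288.7]), (0.61, [344.7, 238.4])]
place paint_bottle [(0.76, [258.0, 165.9])]
place paint_jar [(0.78, [430.1, 324.8]), (0.32, [343.0, 238.7])]
```

View pics/top0.png

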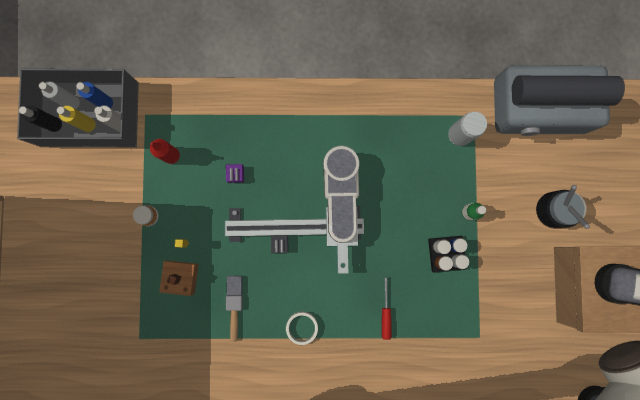

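View pics/scene0.png

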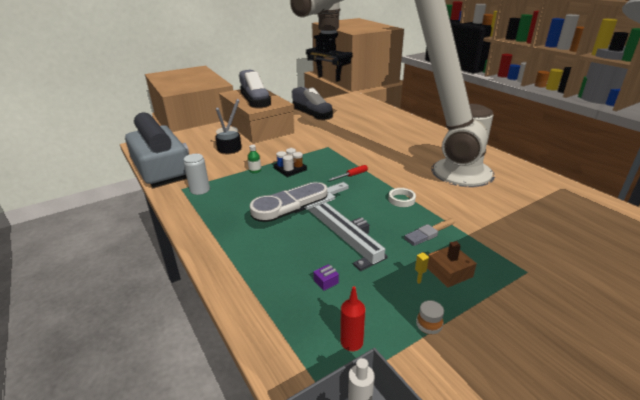

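Image 1 (top) shows the wooden block with the dark pin at about (177,279), a yellow pin-shaped decoy at (180,242), the carriage with its eye at about (343,264), the dark click stop at (279,245) and the purple look-alike at (235,173). Another small dark thing sits at (235,212).
Image 2 (scene) shows the dark pin in the block at (455,252) and the yellow decoy at (421,265).

Candidates for the pin are the dark one in the block (top 177,279) and the yellow one (top 180,242). The description calls for dark wood, in the block. I'll check that in a close crop.

```bash
cat > h.py <<'E'
import numpy as np, cv2
from plant import arm
def ray(d,uv,T=None):
    T=d['T'] if T is None else T
    v=T[:3,:3]@np.array([(uv[0]-d['cx'])/d['fx'],(uv[1]-d['cy'])/d['fy'],1.]); return T[:3,3],v
def at_z(d,uv,z,T=None):
    o,v=ray(d,uv,T); return (o+v*(z-o[2])/v[2])
E
python3 - <<'E'
from h import *
d=arm.snapshot('top'); im=d['color'][:,:,::-1]
e=arm.snapshot('scene')
a=cv2.resize(im[225:310,135:300],None,fx=4,fy=4,interpolation=cv2.INTER_CUBIC)
b=cv2.resize(e['color'][220:300,390:490,::-1],None,fx=2.5,fy=2.5,interpolation=cv2.INTER_CUBIC)
c=cv2.resize(im[190:280,215:375],None,fx=4,fy=4,interpolation=cv2.INTER_CUBIC)[:,:]
out=np.zeros((600,800,3),np.uint8)
out[:238,:462]=cv2.resize(a,(462,238)); out[:200,500:750]=b; out[238:598,:640]=c
cv2.imwrite('pics/crop1.png',out)
P=lambda n,uv,z:print(n,at_z(d,uv,z).round(3))
P('block top',(178,278),.045);P('yellow',(180,242),.05);P('eye',(343.5,263.5),.058);P('railL',(225.5,228.5),.046);P('railR',(363,226.5),.046)
P('stop',(279,246),.035);P('jar',(148,215),.0);P('bottle',(466,213),.0);P('caddy',(448,255),.06)
E
```

```text
block top [0.442 0.336 0.045]
yellow [0.534 0.332 0.05 ]
eye [ 0.479 -0.087  0.058]
railL [0.568 0.217 0.046]
railR [ 0.574 -0.139  0.046]
stop [0.523 0.079 0.035]
jar [0.606 0.433 0.   ]
bottle [ 0.612 -0.424 -0.   ]
caddy [ 0.5   -0.355  0.06 ]
```

View pics/crop1.png

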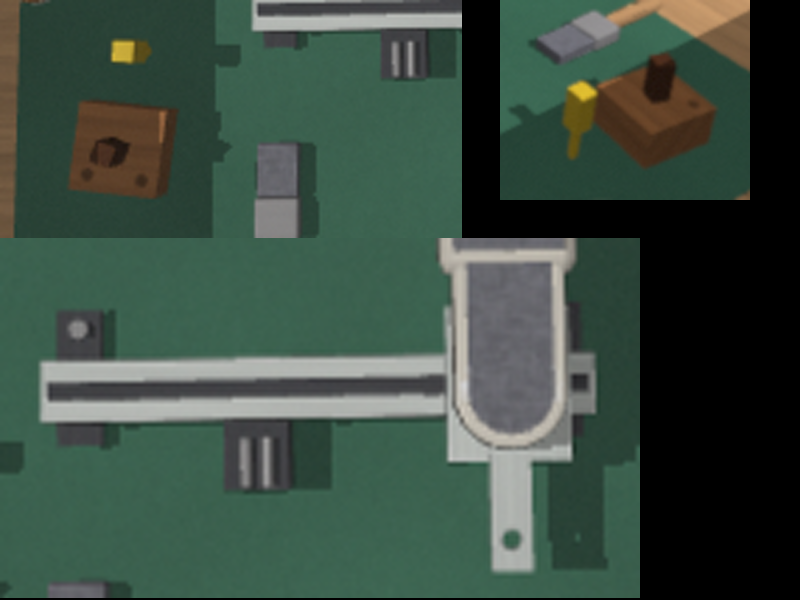

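Image 3 (crops) confirms the dark pin in the wooden block's middle hole, with its handle top at about (171,279) in the top view. The yellow one is the decoy. The eye is at (342.6,265.4), and the dark stop's ridges have their midpoint at (279,245.8), on the robot's side of the rail.

```bash
python3 - <<'E'
from h import *
d=arm.snapshot('top')
cc=lambda p:(215+p[0]/4-.4,190+(p[1]-238)/4-.4)
ca=lambda p:(135+p[0]/2.8-.4,225+p[1]/2.8-.4)
for n,p,z in(('railL',(40,392),.046),('railR',(595,383),.046),('eye',(511,540),.058),('ridges',(256,462),.037)): print(n,at_z(d,cc(p),z).round(4))
B=[at_z(d,ca(p),.045) for p in((79,100),(167,108),(158,196),(69,188))]
print(np.round(B,3),np.mean(B,0).round(4)); print('pin top',at_z(d,ca((99,153)),.091).round(4))
w=arm.snapshot('wrist'); print(w['fx'],w['cx'],w['cy'],w['tool_from_camera'].round(4))
E
python3 -m inch '[{"tx":28,"ty":31},{"tx":56,"ty":62},{"tx":84,"ty":93},{"tx":112,"ty":124},{"tx":140,"ty":155},{"tx":168,"ty":186},{"tx":196,"ty":217},{"tx":220,"ty":245}]'
python3 -m inch '[{"tx":4,"ty":41},{"tx":8,"ty":82},{"tx":12,"ty":123},{"tx":16,"ty":164},{"tx":20,"ty":205},{"tx":24,"ty":246},{"tx":28,"ty":287},{"tx":30,"ty":328}]'
```

```text
railL [0.5695 0.2189 0.046 ]
railR [ 0.5754 -0.1399  0.046 ]
eye [ 0.4749 -0.0842  0.058 ]
ridges [0.5244 0.08   0.037 ]
[[0.487 0.376 0.045]
 [0.48  0.296 0.045]
 [0.4   0.302 0.045]
 [0.407 0.383 0.045]] [0.4433 0.3394 0.045 ]
pin top [0.4424 0.3432 0.091 ]
360.554982403184 317.59031559062333 202.1466233864954 [[-5.000e-04 -9.637e-01 -2.671e-01  7.240e-02]
 [ 1.000e+00 -6.000e-04  4.000e-04  2.000e-04]
 [-5.000e-04 -2.671e-01  9.637e-01 -1.525e-01]
 [ 0.000e+00  0.000e+00  0.000e+00  1.000e+00]]validation failed for argument at $[0]...
validation failed for argument at $[0]...
```

```bash

python3 -m inch '[{"tx":28,"ty":31,"tz":0,"spin":0},{"tx":56,"ty":62,"tz":0,"spin":0},{"tx":84,"ty":93,"tz":0,"spin":0},{"tx":112,"ty":124,"tz":0,"spin":0},{"tx":140,"ty":155,"tz":0,"spin":0},{"tx":168,"ty":186,"tz":0,"spin":0},{"tx":196,"ty":217,"tz":0,"spin":0},{"tx":220,"ty":245,"tz":0,"spin":0}]'
```

```text
t: 2.27
tcp_pos: [0.3952, -0.3535, 0.2339]
eef_rot: [-0.442, 3.11, -0.001]
ft_force: [0.4, -0.6, 0.9]
gripper_width: 1.001
```

```bash

python3 -m inch '[{"tx":4,"ty":41,"tz":0,"spin":-0.05},{"tx":8,"ty":82,"tz":0,"spin":-0.1},{"tx":12,"ty":123,"tz":0,"spin":-0.15},{"tx":16,"ty":164,"tz":0,"spin":-0.2},{"tx":20,"ty":205,"tz":0,"spin":-0.25},{"tx":24,"ty":246,"tz":0,"spin":-0.3},{"tx":28,"ty":287,"tz":0,"spin":-0.35},{"tx":30,"ty":328,"tz":0,"spin":-0.37}]'
python3 -m inch '[{"tx":2,"ty":41,"tz":0,"spin":0},{"tx":4,"ty":82,"tz":0,"spin":0},{"tx":6,"ty":123,"tz":0,"spin":0},{"tx":8,"ty":164,"tz":0,"spin":0},{"tx":12,"ty":205,"tz":0,"spin":0},{"tx":14,"ty":246,"tz":0,"spin":0},{"tx":16,"ty":287,"tz":0,"spin":0},{"tx":18,"ty":328,"tz":0,"spin":0}]'
python3 -m inch '[{"tx":0,"ty":35,"tz":-15,"spin":0},{"tx":0,"ty":37,"tz":-30,"spin":0},{"tx":0,"ty":37,"tz":-30,"spin":0},{"tx":0,"ty":37,"tz":-30,"spin":0}]'
python3 - <<'E'
from h import *
from scipy.spatial.transform import Rotation as R
s=arm.state(); w=arm.snapshot('wrist')
print(s['t'],s['tcp_pos'],s['eef_rot'],s['joints'].round(2) if hasattr(s['joints'],'round') else s['joints'])
cv2.imwrite('pics/wrist1.png',w['color'][:,:,::-1])
E
```

```text
t: 2.93
tcp_pos: [0.4238, -0.0253, 0.2341]
eef_rot: [0.141, 3.137, 0.001]
ft_force: [1.3, -0.1, 0.3]
gripper_width: 1.002
t: 3.6
tcp_pos: [0.4415, 0.3028, 0.2339]
eef_rot: [0.138, 3.138, 0.001]
ft_force: [1.1, 1.1, -0.0]
gripper_width: 1.008
t: 3.93
tcp_pos: [0.4413, 0.3373, 0.2028]
eef_rot: [-0.137, -3.137, 0.004]
ft_force: [-0.1, -0.6, 0.7]
gripper_width: 1.003
3.9333 [0.44134035 0.33727785 0.20276318] [-0.13723687 -3.13717265  0.00397885] [ 0.94  0.29 -0.21  0.   -1.07 -2.6 ]
```

View pics/wrist1.png

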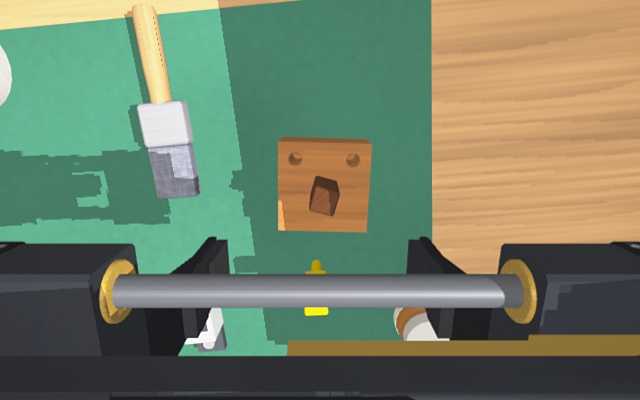

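Image 4 (wrist) shows the block centred at about (324,186), the pin handle around (324,197), the yellow decoy at (316,300) and the jar behind the right finger. The handle looks turned relative to the block, so I'll zoom in.

```bash
python3 - <<'E'
import cv2
im=cv2.imread('pics/wrist1.png')
cv2.imwrite('pics/crop2.png',cv2.resize(im[165:225,295:355],None,fx=10,fy=10,interpolation=cv2.INTER_CUBIC))
E
```

```text
(no output)
```

View pics/crop2.png

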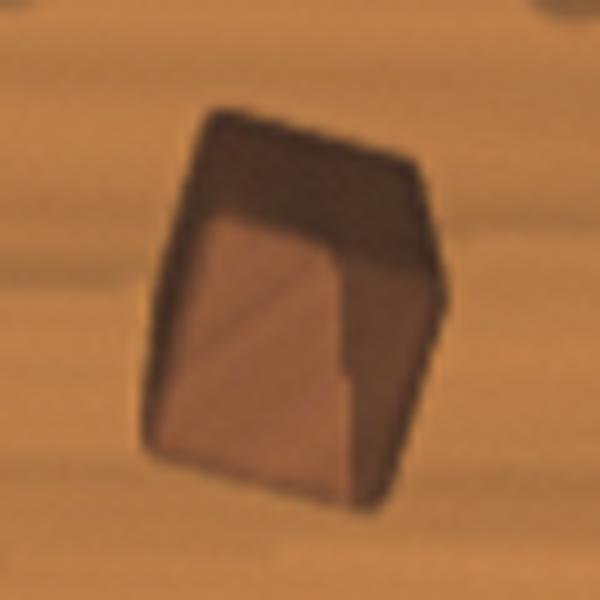

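```bash
cat >> h.py <<'E'
from scipy.spatial.transform import Rotation as R
def wT(w,pos,rot):
    T=np.eye(4);T[:3,:3]=R.from_rotvec(rot).as_matrix();T[:3,3]=pos
    return T@w['tool_from_camera']
E
python3 - <<'E'
from h import *
w=arm.snapshot('wrist'); pos=[0.44134035,0.33727785,0.20276318]; rot=[-0.13723687,-3.13717265,0.00397885]
T=wT(w,pos,rot)
c=[at_z(w,(295+u/10-.45,165+v/10-.45),.091,T) for u,v in((150,455),(380,510),(445,295),(215,238))]
c=np.array(c);print(c.round(4),c.mean(0).round(4),np.linalg.norm(c-np.roll(c,-1,0),axis=1).round(4))
y=R.from_rotvec(rot).as_matrix()[:,1]
for e in(c[1]-c[0],c[2]-c[3]): print('edge yaw from +y',np.arctan2(-e[0],e[1]),'tool y',np.arctan2(-y[0],y[1]))
for e in(c[2]-c[1],c[3]-c[0]): print('edge yaw from -x',np.arctan2(-e[1],-e[0]))
for p in((279,140),(371,140),(367,232),(279,231)): print(at_z(w,p,.045,T).round(4))
E
```

```text
[[0.4476 0.3307 0.091 ]
 [0.4535 0.3479 0.091 ]
 [0.437  0.3541 0.091 ]
 [0.431  0.3372 0.091 ]] [0.4423 0.3425 0.091 ] [0.0182 0.0177 0.0179 0.0178]
edge yaw from +y -0.3322901051765896 tool y -0.0874333607542797
edge yaw from +y -0.33667480309039083 tool y -0.0874333607542797
edge yaw from -x -0.35851206190187096
edge yaw from -x -0.3728738380583565
[0.3969 0.3083 0.045 ]
[0.4037 0.3864 0.045 ]
[0.4866 0.3787 0.045 ]
[0.4786 0.2987 0.045 ]
```

```bash

python3 -m inch '[{"tx":0.7,"ty":5,"tz":0,"spin":-0.1},{"tx":0.7,"ty":5,"tz":0,"spin":-0.2},{"tx":0.7,"ty":5,"tz":-20,"spin":-0.26},{"tx":0.7,"ty":5,"tz":-50,"spin":-0.26},{"tx":0.7,"ty":5,"tz":-80,"spin":-0.26},{"tx":0.7,"ty":5,"tz":-80,"spin":-0.26}]'
python3 -m inch '[{"tx":0,"ty":0,"tz":-15,"spin":0},{"tx":0,"ty":0,"tz":-30,"spin":0},{"tx":0,"ty":0,"tz":-45,"spin":0},{"tx":0,"ty":0,"tz":-55,"spin":0},{"tx":0,"ty":0,"tz":-60,"spin":0},{"tx":0,"ty":0,"tz":-60,"spin":0}]'
python3 - <<'E'
from h import *
s=arm.state(); print(s['joints'],s['tcp_pos'],s['eef_rot'])
E
```

```text
t: 4.53
tcp_pos: [0.4404, 0.339, 0.1196]
eef_rot: [-0.548, -3.088, 0.012]
ft_force: [-1.3, -1.3, -0.6]
gripper_width: 0.998
t: 5.03
tcp_pos: [0.4428, 0.3424, 0.0639]
eef_rot: [0.545, 3.094, -0.0]
ft_force: [0.0, -0.3, -0.3]
gripper_width: 0.998
[ 9.47811837e-01  4.56007729e-01 -3.64243227e-01  2.40217384e-04
 -7.50704979e-01 -2.86744485e+00] [0.44280448 0.34238955 0.0638719 ] [ 5.44891980e-01  3.09389791e+00 -3.37519229e-04]
```

```bash

python3 -m inch '[{"tx":0,"ty":0,"tz":0,"spin":0},{"tx":0,"ty":0,"tz":0,"spin":0},{"tx":0,"ty":0,"tz":0,"spin":0},{"tx":0,"ty":0,"tz":0,"spin":0},{"tx":0,"ty":0,"tz":0,"spin":0},{"tx":0,"ty":0,"tz":0,"spin":0},{"tx":0,"ty":0,"tz":0,"spin":0},{"tx":0,"ty":0,"tz":0,"spin":0}]' 12
```

```text
t: 5.7
tcp_pos: [0.4425, 0.3427, 0.0636]
eef_rot: [0.544, 3.094, -0.0]
ft_force: [-0.4, 0.6, -0.1]
gripper_width: 0.479
```

```bash

python3 -m inch '[{"tx":0,"ty":0,"tz":0,"spin":0},{"tx":0,"ty":0,"tz":0,"spin":0},{"tx":0,"ty":0,"tz":0,"spin":0},{"tx":0,"ty":0,"tz":0,"spin":0},{"tx":0,"ty":0,"tz":0,"spin":0},{"tx":0,"ty":0,"tz":0,"spin":0},{"tx":0,"ty":0,"tz":0,"spin":0},{"tx":0,"ty":0,"tz":0,"spin":0}]' 0
```

```text
t: 6.37
tcp_pos: [0.4425, 0.3426, 0.0635]
eef_rot: [-0.544, -3.094, 0.0]
ft_force: [-0.1, -0.2, -0.4]
gripper_width: 0.229
```

```bash

python3 -m inch '[{"tx":0,"ty":0,"tz":8,"spin":0},{"tx":0,"ty":0,"tz":20,"spin":0},{"tx":0,"ty":0,"tz":35,"spin":0},{"tx":0,"ty":0,"tz":50,"spin":0},{"tx":0,"ty":0,"tz":70,"spin":0},{"tx":0,"ty":0,"tz":90,"spin":0},{"tx":0,"ty":0,"tz":110,"spin":0},{"tx":0,"ty":0,"tz":110,"spin":0}]' 
python3 -m inch '[{"tx":0,"ty":-30,"tz":0,"spin":0},{"tx":0,"ty":-65,"tz":0,"spin":0.04},{"tx":4,"ty":-100,"tz":0,"spin":0.08},{"tx":6,"ty":-135,"tz":0,"spin":0.12},{"tx":8,"ty":-170,"tz":0,"spin":0.17},{"tx":10,"ty":-205,"tz":0,"spin":0.22},{"tx":12,"ty":-235,"tz":0,"spin":0.27},{"tx":14,"ty":-260,"tz":0,"spin":0.3}]' 
python3 -m inch '[{"tx":2,"ty":-30,"tz":0,"spin":0.02},{"tx":4,"ty":-65,"tz":0,"spin":0.04},{"tx":7,"ty":-100,"tz":0,"spin":0.06},{"tx":10,"ty":-130,"tz":0,"spin":0.07},{"tx":12,"ty":-130,"tz":0,"spin":0.07},{"tx":12,"ty":-130,"tz":0,"spin":0.07}]' 
python3 - <<'E'
from h import *
s=arm.state(); w=arm.snapshot('wrist')
print(s['t'],list(s['tcp_pos']),list(s['eef_rot']),s['gripper_width'])
cv2.imwrite('pics/wrist2.png',w['color'][:,:,::-1])
for n in('eye','pin_tip','drive_pin'): print(n,arm.place_of(n,'wrist'))
E
```

```text
t: 7.03
tcp_pos: [0.4444, 0.3445, 0.1787]
eef_rot: [0.542, 3.089, 0.012]
ft_force: [1.1, -0.3, -0.0]
gripper_width: 0.225
t: 7.7
tcp_pos: [0.4557, 0.0805, 0.1734]
eef_rot: [-0.074, -3.14, 0.0]
ft_force: [1.4, 0.9, -1.6]
gripper_width: 0.231
t: 8.2
tcp_pos: [0.4684, -0.0487, 0.1733]
eef_rot: [0.029, -3.141, -0.0]
ft_force: [-0.5, -0.1, -0.3]
gripper_width: 0.23
8.2 [np.float64(0.46838941878970364), np.float64(-0.04866306802370336), np.float64(0.17330753934457271)] [np.float64(0.028818357300946847), np.float64(-3.1411577082163036), np.float64(-0.00010900707436374137)] 0.22963409201037854
eye [{'at': [271.3, 206.3], 'p': 0.8}, {'at': [321.3, 227.6], 'p': 0.45}]
pin_tip [{'at': [321.5, 221.7], 'p': 0.7}]
drive_pin [{'at': [317.2, 251.1], 'p': 0.93}]
```

View pics/wrist2.png

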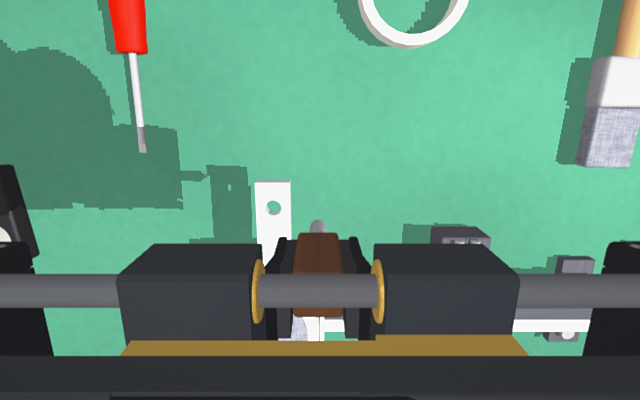

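Image 6 (wrist) shows the pin held upright with its tip at about (318,221) and the eye hole in the white arm at about (273.5,207.5). Next I'll measure the eye's centre by segmenting the hole, and compare it with the pin tip.

```bash
python3 - <<'E'
from h import *
im=cv2.imread('pics/wrist2.png'); w=arm.snapshot('wrist')
pos=[0.46838942,-0.04866307,0.17330754];rot=[0.02881836,-3.14115771,-0.000109]
T=wT(w,pos,rot)
sub=im[195:222,260:288].astype(int); sat=sub.max(2)-sub.min(2)
n,l,st,c=cv2.connectedComponentsWithStats((sat>40).astype(np.uint8))
print(st,c)
for p in((271.3,206.3),(273.5,207.5)):print('eye',at_z(w,p,.058,T).round(4))
zt=.1733-.0185-.04
for p in((321.5,221.7),(318,222.5)): print('tip',at_z(w,p,zt,T).round(4))
C=np.linalg.inv(T)@np.array([pos[0],pos[1],zt,1]);print('expect tip px',w['cx']+w['fx']*C[0]/C[2],w['cy']+w['fy']*C[1]/C[2])
cv2.imwrite('pics/crop3.png',cv2.resize(im[175:260,245:365],None,fx=6,fy=6,interpolation=cv2.INTER_CUBIC))
E
```

```text
[[  0   0  28  27 641]
 [  7   6  14  11 115]] [[13.50078003 13.39937598]
 [13.49565217 10.77391304]]
eye [ 0.474  -0.0839  0.058 ]
eye [ 0.4749 -0.0822  0.058 ]
tip [ 0.4668 -0.0459  0.1148]
tip [ 0.4673 -0.048   0.1148]
expect tip px 316.94852848932567 224.08141209412278
```

View pics/crop3.png

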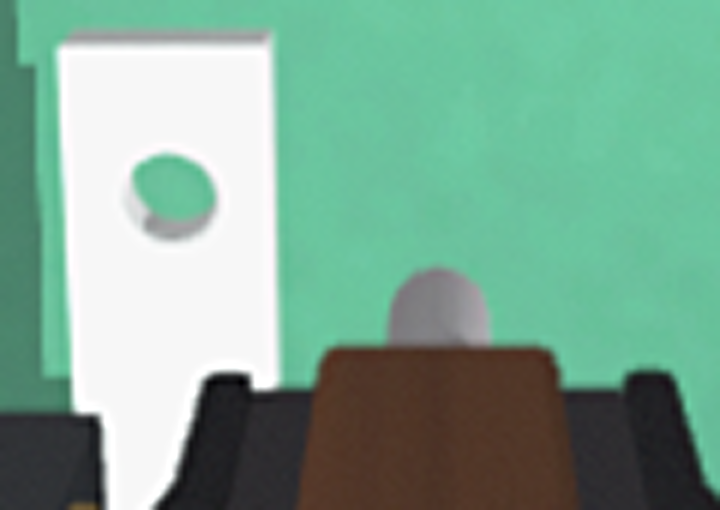

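Image 7 (crop) puts the eye mouth's centre at (273.1,207.3), which is world (0.4748,-0.0825); the top view agrees to 2 mm. The shaft lies on the TCP axis to within 0.5 mm. I'll move over the eye with the tip about 5 mm above the arm.

```bash

python3 -m inch '[{"tx":3,"ty":-17,"tz":0,"spin":0},{"tx":6.4,"ty":-33.8,"tz":0,"spin":0},{"tx":6.4,"ty":-33.8,"tz":-20,"spin":0},{"tx":6.4,"ty":-33.8,"tz":-40,"spin":0},{"tx":6.4,"ty":-33.8,"tz":-52,"spin":0},{"tx":6.4,"ty":-33.8,"tz":-52,"spin":0},{"tx":6.4,"ty":-33.8,"tz":-52,"spin":0},{"tx":6.4,"ty":-33.8,"tz":-52,"spin":0}]' 
python3 - <<'E'
from h import *
s=arm.state(); w=arm.snapshot('wrist')
pos,rot=s['tcp_pos'],s['eef_rot'];T=wT(w,pos,rot);print(pos,rot)
im=w['color'][:,:,::-1]
def px(P):
    C=np.linalg.inv(T)@np.append(P,1);return np.array([w['cx']+w['fx']*C[0]/C[2],w['cy']+w['fy']*C[1]/C[2]])
print('eye px',px([.4748,-.0825,.058]),'tip px',px([pos[0],pos[1],pos[2]-.0585]),'eye at tcp',px([pos[0],pos[1],.058]))
print(arm.place_of('eye','wrist'),arm.place_of('pin_tip','wrist'))
cv2.imwrite('pics/crop4.png',cv2.resize(im[165:265,260:380],None,fx=6,fy=6,interpolation=cv2.INTER_CUBIC))
E
```

```text
t: 9.12
tcp_pos: [0.4757, -0.0805, 0.1224]
eef_rot: [-0.037, 3.14, -0.0]
ft_force: [0.8, -0.2, -0.6]
gripper_width: 0.227
[ 0.4757451  -0.08053702  0.12244559] [-3.66010150e-02  3.13969910e+00 -2.02880522e-04]
eye px [313.91314609 219.35427898] tip px [316.97052209 223.90409753] eye at tcp [316.98090178 220.83841075]
[{'at': [310.5, 219.9], 'p': 0.84}] [{'at': [321.3, 224.0], 'p': 0.58}]
```

View pics/crop4.png

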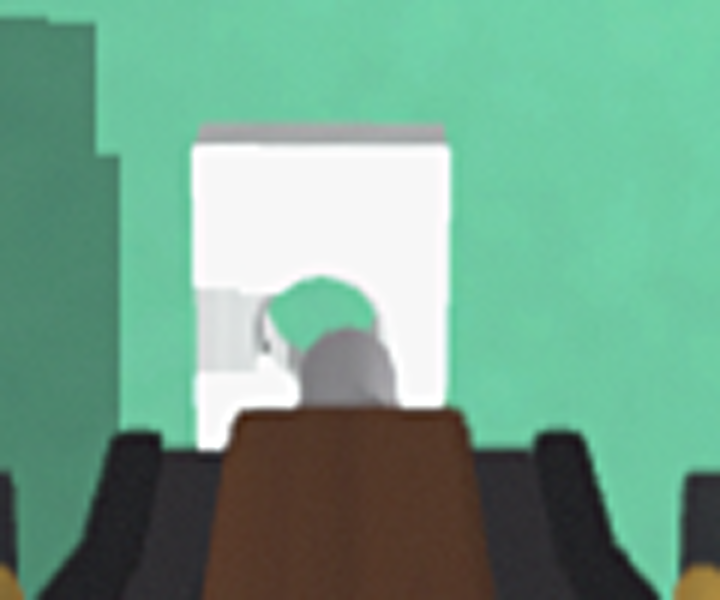

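Image 8 (crop) shows the hole centre at column 312.9 and the pin axis at 317.8, so the pin must move 2.8 mm towards −y. The rows (x) are aligned to within 0.3 mm.

```bash

python3 -m inch '[{"tx":0,"ty":-2.8,"tz":0,"spin":0},{"tx":0,"ty":-2.8,"tz":0,"spin":0},{"tx":0,"ty":-2.8,"tz":-4,"spin":0},{"tx":0,"ty":-2.8,"tz":-7,"spin":0},{"tx":0,"ty":-2.8,"tz":-10,"spin":0},{"tx":0,"ty":-2.8,"tz":-10,"spin":0}]' 
python3 -m inch '[{"tx":0,"ty":0,"tz":-2,"spin":0},{"tx":0,"ty":0,"tz":-4,"spin":0},{"tx":0,"ty":0,"tz":-4,"spin":0}]' 
```

```text
t: 9.77
tcp_pos: [0.4744, -0.084, 0.1107]
eef_rot: [0.034, -3.14, 0.0]
ft_force: [-0.9, 0.9, -0.9]
gripper_width: 0.228
t: 10.02
tcp_pos: [0.4746, -0.0839, 0.1071]
eef_rot: [0.034, -3.14, 0.0]
ft_force: [-0.3, -0.5, -0.9]
gripper_width: 0.226
```

```bash

python3 -m inch '[{"tx":0,"ty":0,"tz":-4,"spin":0},{"tx":0,"ty":0,"tz":-8,"spin":0},{"tx":0,"ty":0,"tz":-12,"spin":0},{"tx":0,"ty":0,"tz":-16,"spin":0},{"tx":0,"ty":0,"tz":-20,"spin":0},{"tx":0,"ty":0,"tz":-20,"spin":0},{"tx":0,"ty":0,"tz":-20,"spin":0},{"tx":0,"ty":0,"tz":-20,"spin":0}]' 
python3 - <<'E'
from h import *
d=arm.snapshot('top'); im=d['color'][:,:,::-1]
e=arm.snapshot('scene')
cv2.imwrite('pics/crop5.png',np.hstack([cv2.resize(im[160:280,220:380],(400,300),interpolation=cv2.INTER_CUBIC),cv2.resize(e['color'][150:270,260:420,::-1],(400,300),interpolation=cv2.INTER_CUBIC)]))
E
```

```text
t: 10.68
tcp_pos: [0.475, -0.0839, 0.0876]
eef_rot: [0.034, -3.141, 0.0]
ft_force: [0.1, -0.2, -0.5]
gripper_width: 0.228
```

View pics/crop5.png

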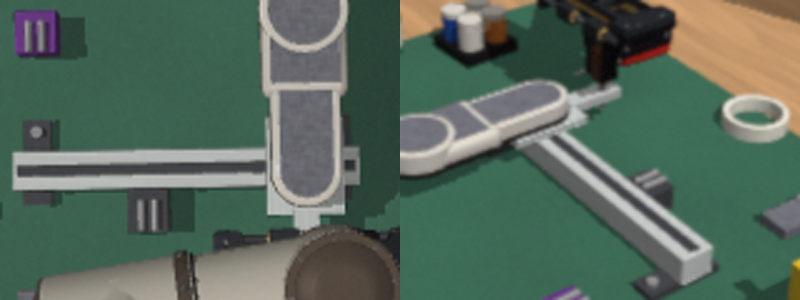

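Image 9 shows the pin in the eye with the carriage unmoved (the scene half), and the dark stop's ridges again at top column 279. The measured travel to the notch is about 163 mm, with the rail yawed 0.016 rad. I'll slide to about 22 mm short.

```bash

python3 -m inch '[{"tx":0,"ty":4,"tz":0,"spin":0},{"tx":-0.2,"ty":12,"tz":0,"spin":0},{"tx":-0.4,"ty":22,"tz":0,"spin":0},{"tx":-0.6,"ty":34,"tz":0,"spin":0},{"tx":-0.8,"ty":46,"tz":0,"spin":0},{"tx":-1,"ty":58,"tz":0,"spin":0},{"tx":-1.1,"ty":68,"tz":0,"spin":0},{"tx":-1.2,"ty":72,"tz":0,"spin":0}]' 
python3 -m inch '[{"tx":-0.1,"ty":8,"tz":0,"spin":0},{"tx":-0.3,"ty":18,"tz":0,"spin":0},{"tx":-0.5,"ty":30,"tz":0,"spin":0},{"tx":-0.7,"ty":42,"tz":0,"spin":0},{"tx":-0.9,"ty":54,"tz":0,"spin":0},{"tx":-1,"ty":62,"tz":0,"spin":0},{"tx":-1.1,"ty":67,"tz":0,"spin":0},{"tx":-1.1,"ty":69,"tz":0,"spin":0}]' 
python3 -m inch '[{"tx":0,"ty":0,"tz":0,"spin":0},{"tx":0,"ty":0,"tz":0,"spin":0},{"tx":0,"ty":0,"tz":0,"spin":0}]' 
```

```text
t: 11.45
tcp_pos: [0.4738, -0.0102, 0.0877]
eef_rot: [-0.037, 3.141, 0.0]
ft_force: [-0.5, -2.3, -0.7]
gripper_width: 0.227
t: 12.12
tcp_pos: [0.4727, 0.0579, 0.0876]
eef_rot: [-0.036, 3.141, 0.0]
ft_force: [0.9, -0.7, -0.1]
gripper_width: 0.227
t: 12.37
tcp_pos: [0.4724, 0.0568, 0.0874]
eef_rot: [0.033, -3.141, 0.0]
ft_force: [-0.2, -0.1, -0.5]
gripper_width: 0.231
```

```bash

python3 -m inch '[{"tx":0,"ty":1.5,"tz":0,"spin":0},{"tx":0,"ty":3,"tz":0,"spin":0},{"tx":-0.1,"ty":4.5,"tz":0,"spin":0},{"tx":-0.1,"ty":6,"tz":0,"spin":0}]' 
python3 -m inch '[{"tx":0,"ty":1,"tz":0,"spin":0},{"tx":0,"ty":2,"tz":0,"spin":0},{"tx":0,"ty":2,"tz":0,"spin":0}]' 
python3 -m inch '[{"tx":0,"ty":1,"tz":0,"spin":0},{"tx":0,"ty":2,"tz":0,"spin":0},{"tx":0,"ty":2,"tz":0,"spin":0}]' 
python3 -m inch '[{"tx":-0.1,"ty":1,"tz":0,"spin":0},{"tx":-0.1,"ty":2,"tz":0,"spin":0},{"tx":-0.1,"ty":2,"tz":0,"spin":0}]' 
```

```text
t: 12.7
tcp_pos: [0.4724, 0.063, 0.0875]
eef_rot: [0.034, -3.141, 0.0]
ft_force: [0.9, 0.1, -0.8]
gripper_width: 0.231
t: 12.95
tcp_pos: [0.4726, 0.0653, 0.0876]
eef_rot: [-0.035, 3.141, 0.0]
ft_force: [-0.0, -0.7, -0.6]
gripper_width: 0.229
t: 13.2
tcp_pos: [0.4726, 0.0673, 0.0876]
eef_rot: [-0.034, 3.141, 0.0]
ft_force: [0.3, 0.3, 0.1]
gripper_width: 0.23
t: 13.45
tcp_pos: [0.4725, 0.0684, 0.0876]
eef_rot: [0.035, -3.141, 0.002]
ft_force: [1.3, -5.5, -0.3]
gripper_width: 0.227
```

```bash

for i in 1 2 3; do :; done
python3 -m inch '[{"tx":0,"ty":1,"tz":0,"spin":0},{"tx":0,"ty":1,"tz":0,"spin":0}]' 
python3 -m inch '[{"tx":0,"ty":1,"tz":0,"spin":0},{"tx":0,"ty":1,"tz":0,"spin":0}]' 
python3 -m inch '[{"tx":0,"ty":1,"tz":0,"spin":0},{"tx":0,"ty":1,"tz":0,"spin":0}]' 
```

```text
t: 13.62
tcp_pos: [0.4725, 0.0687, 0.0876]
eef_rot: [0.035, -3.141, 0.004]
ft_force: [2.1, -7.7, -0.4]
gripper_width: 0.229
t: 13.78
tcp_pos: [0.4724, 0.069, 0.0876]
eef_rot: [0.036, -3.14, 0.006]
ft_force: [4.2, -10.7, -1.8]
gripper_width: 0.226
t: 13.95
tcp_pos: [0.4725, 0.0696, 0.0876]
eef_rot: [0.036, -3.14, 0.007]
ft_force: [5.1, -11.0, -0.6]
gripper_width: 0.23
```

```bash

python3 -m inch '[{"tx":0.5,"ty":1,"tz":0,"spin":0},{"tx":0.5,"ty":1,"tz":0,"spin":0}]' 
python3 -m inch '[{"tx":0,"ty":1,"tz":0,"spin":0},{"tx":0,"ty":1,"tz":0,"spin":0}]' 
```

```text
t: 14.12
tcp_pos: [0.4725, 0.0707, 0.0876]
eef_rot: [0.035, -3.139, 0.007]
ft_force: [2.3, -9.5, 0.5]
gripper_width: 0.224
t: 14.28
tcp_pos: [0.4725, 0.0725, 0.0876]
eef_rot: [0.034, -3.14, 0.004]
ft_force: [0.5, -4.8, 0.4]
gripper_width: 0.223
```

```bash

python3 -m inch '[{"tx":0,"ty":1,"tz":0,"spin":0},{"tx":0,"ty":1,"tz":0,"spin":0}]' 
python3 -m inch '[{"tx":0,"ty":1,"tz":0,"spin":0},{"tx":0,"ty":1,"tz":0,"spin":0}]' 
python3 -m inch '[{"tx":0,"ty":1,"tz":0,"spin":0},{"tx":0,"ty":1,"tz":0,"spin":0}]' 
```

```text
t: 14.45
tcp_pos: [0.4725, 0.074, 0.0876]
eef_rot: [0.034, -3.14, 0.003]
ft_force: [0.6, -4.1, 0.9]
gripper_width: 0.227
t: 14.62
tcp_pos: [0.4726, 0.0758, 0.0875]
eef_rot: [0.034, -3.141, 0.001]
ft_force: [1.1, -1.6, 0.2]
gripper_width: 0.226
t: 14.78
tcp_pos: [0.4728, 0.0774, 0.0875]
eef_rot: [-0.034, 3.141, 0.001]
ft_force: [-0.2, -0.6, -0.2]
gripper_width: 0.225
```

```bash

python3 -m inch '[{"tx":0,"ty":0,"tz":0,"spin":0},{"tx":0,"ty":0,"tz":0,"spin":0},{"tx":0,"ty":0,"tz":0,"spin":0}]' 
python3 -m inch '[{"tx":0,"ty":1,"tz":0,"spin":0},{"tx":0,"ty":1,"tz":0,"spin":0},{"tx":0,"ty":1,"tz":0,"spin":0}]' 
python3 -m inch '[{"tx":0,"ty":1,"tz":0,"spin":0},{"tx":0,"ty":1,"tz":0,"spin":0},{"tx":0,"ty":1,"tz":0,"spin":0}]' 
python3 - <<'E'
from h import *
d=arm.snapshot('top'); im=d['color'][:,:,::-1]
e=arm.snapshot('scene'); s=arm.state(); w=arm.snapshot('wrist'); print(s['t'],s['tcp_pos'],s['ft_force'])
cv2.imwrite('pics/crop6.png',np.vstack([np.hstack([cv2.resize(im[160:280,220:380],(400,300),interpolation=cv2.INTER_CUBIC),cv2.resize(e['color'][190:250,310:390,::-1],(400,300),interpolation=cv2.INTER_CUBIC)]),cv2.resize(w['color'][165:279,180:484,::-1],(800,300),interpolation=cv2.INTER_CUBIC)]))
E
```

```text
t: 15.03
tcp_pos: [0.4732, 0.0775, 0.0876]
eef_rot: [-0.034, 3.141, 0.001]
ft_force: [0.7, 0.4, -1.0]
gripper_width: 0.227
t: 15.28
tcp_pos: [0.4731, 0.0784, 0.0876]
eef_rot: [-0.034, 3.141, 0.001]
ft_force: [0.1, 0.1, -0.8]
gripper_width: 0.231
t: 15.53
tcp_pos: [0.473, 0.0792, 0.0876]
eef_rot: [-0.034, 3.141, 0.0]
ft_force: [-0.1, -1.1, -0.6]
gripper_width: 0.226
15.6333 [0.47296371 0.07915837 0.08755564] [-0.190847    0.07138838 -1.04446378]
```

View pics/crop6.png

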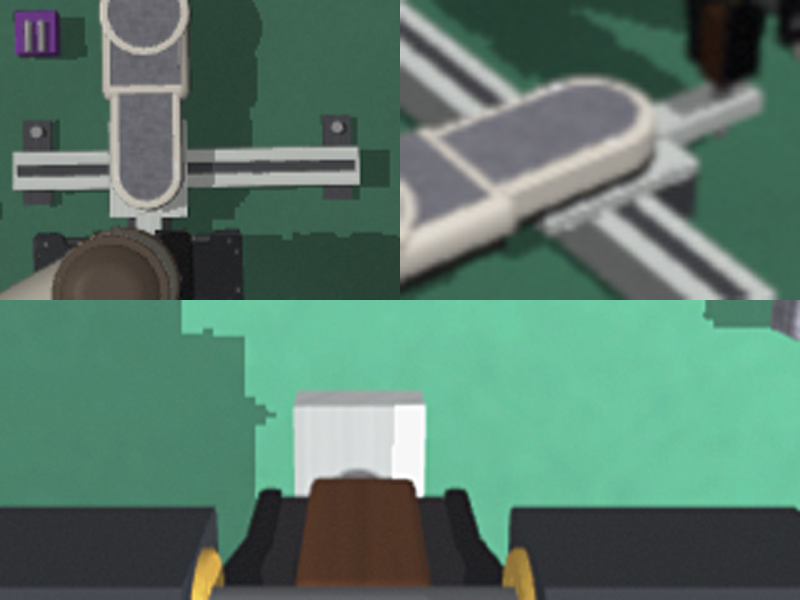

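Image 10 shows the carriage over the click stop (arm at top column about 280), the pin centred in the eye in the wrist view and upright, with force near zero. I'll probe the notch both ways to find its centre.

```bash

python3 -m inch '[{"tx":0,"ty":1,"tz":0,"spin":0},{"tx":0,"ty":1,"tz":0,"spin":0},{"tx":0,"ty":1,"tz":0,"spin":0}]' 
python3 -m inch '[{"tx":0,"ty":1,"tz":0,"spin":0},{"tx":0,"ty":1,"tz":0,"spin":0},{"tx":0,"ty":1,"tz":0,"spin":0}]' 
python3 -m inch '[{"tx":0,"ty":1,"tz":0,"spin":0},{"tx":0,"ty":1,"tz":0,"spin":0},{"tx":0,"ty":1,"tz":0,"spin":0}]' 
```

```text
t: 15.93
tcp_pos: [0.473, 0.0801, 0.0876]
eef_rot: [-0.034, 3.141, 0.0]
ft_force: [-0.5, -0.1, -0.5]
gripper_width: 0.23
t: 16.18
tcp_pos: [0.4729, 0.0811, 0.0876]
eef_rot: [-0.034, 3.141, 0.0]
ft_force: [0.9, 0.2, -0.5]
gripper_width: 0.232
t: 16.43
tcp_pos: [0.4729, 0.0819, 0.0875]
eef_rot: [0.034, -3.141, 0.001]
ft_force: [0.5, -1.4, -0.5]
gripper_width: 0.227
```

```bash

python3 -m inch '[{"tx":0,"ty":0.8,"tz":0,"spin":0},{"tx":0,"ty":0.8,"tz":0,"spin":0},{"tx":0,"ty":0.8,"tz":0,"spin":0}]' 
python3 -m inch '[{"tx":0,"ty":0.8,"tz":0,"spin":0},{"tx":0,"ty":0.8,"tz":0,"spin":0},{"tx":0,"ty":0.8,"tz":0,"spin":0}]' 
python3 -m inch '[{"tx":0,"ty":-2,"tz":0,"spin":0},{"tx":0,"ty":-3.5,"tz":0,"spin":0},{"tx":0,"ty":-3.5,"tz":0,"spin":0}]' 
python3 -m inch '[{"tx":0,"ty":-1,"tz":0,"spin":0},{"tx":0,"ty":-1,"tz":0,"spin":0},{"tx":0,"ty":-1,"tz":0,"spin":0}]' 
```

```text
t: 16.68
tcp_pos: [0.4728, 0.0823, 0.0875]
eef_rot: [0.034, -3.141, 0.001]
ft_force: [1.5, -5.2, 0.3]
gripper_width: 0.229
t: 16.93
tcp_pos: [0.4728, 0.0827, 0.0875]
eef_rot: [0.035, -3.141, 0.003]
ft_force: [2.6, -6.6, -1.0]
gripper_width: 0.226
t: 17.18
tcp_pos: [0.473, 0.0805, 0.0876]
eef_rot: [-0.034, 3.141, 0.001]
ft_force: [0.3, -1.1, -0.7]
gripper_width: 0.229
t: 17.43
tcp_pos: [0.473, 0.0794, 0.0876]
eef_rot: [-0.034, 3.141, 0.0]
ft_force: [-0.7, -0.7, -1.0]
gripper_width: 0.224
```

```bash

python3 -m inch '[{"tx":0,"ty":-1,"tz":0,"spin":0},{"tx":0,"ty":-1,"tz":0,"spin":0},{"tx":0,"ty":-1,"tz":0,"spin":0}]' 
python3 -m inch '[{"tx":0,"ty":-0.8,"tz":0,"spin":0},{"tx":0,"ty":-0.8,"tz":0,"spin":0},{"tx":0,"ty":-0.8,"tz":0,"spin":0}]' 
python3 -m inch '[{"tx":0,"ty":-0.8,"tz":0,"spin":0},{"tx":0,"ty":-0.8,"tz":0,"spin":0},{"tx":0,"ty":-0.8,"tz":0,"spin":0}]' 
```

```text
t: 17.68
tcp_pos: [0.473, 0.0785, 0.0876]
eef_rot: [-0.034, 3.141, 0.001]
ft_force: [-0.2, 1.7, -1.2]
gripper_width: 0.229
t: 17.93
tcp_pos: [0.4731, 0.078, 0.0876]
eef_rot: [-0.034, 3.141, 0.002]
ft_force: [-1.0, 5.2, -1.3]
gripper_width: 0.232
t: 18.18
tcp_pos: [0.4731, 0.0777, 0.0876]
eef_rot: [-0.034, 3.141, 0.003]
ft_force: [-1.7, 7.2, -0.9]
gripper_width: 0.227
```

Probing gives −6.6 N at y=0.0827 and +7.2 N at 0.0777. The force restores from both sides, so the carriage is seated in the notch, centred at about 0.0802. I'll centre the pin there and settle.

```bash

python3 -m inch '[{"tx":0,"ty":1.5,"tz":0,"spin":0},{"tx":0,"ty":3,"tz":0,"spin":0},{"tx":0,"ty":3.4,"tz":0,"spin":0},{"tx":0,"ty":3.4,"tz":0,"spin":0},{"tx":0,"ty":3.4,"tz":0,"spin":0},{"tx":0,"ty":3.4,"tz":0,"spin":0},{"tx":0,"ty":3.4,"tz":0,"spin":0},{"tx":0,"ty":3.4,"tz":0,"spin":0}]' 
python3 - <<'E'
from h import *
d=arm.snapshot('top')
for n in('paint_jar','paint_bottle'): print(n,[(round(r['p'],2),np.round(r['at'],1)) for r in arm.place_of(n,'top')])
s=arm.state(); print(s['t'],s['tcp_pos'],s['ft_force'],s['gripper_width'],np.abs(s['qvel']).max())
E
```

```text
t: 18.85
tcp_pos: [0.4729, 0.0798, 0.0875]
eef_rot: [0.034, -3.141, 0.0]
ft_force: [0.2, 0.4, -0.8]
gripper_width: 0.224
paint_jar [(0.96, array([148.7, 215.5]))]
paint_bottle []
19.0 [0.47294289 0.07994995 0.0875672 ] [-0.03834999  0.08190234 -0.57079269] 0.22718974415210738 0.0019548262271803724
```

```bash
python3 -c "
from plant import arm
print(arm.sign_off())"
```

```text
the job is handed in; nothing more can be done
None
```

I took the dark drive pin from the middle hole of the block and put it down through the carriage's eye. With it I slid the carriage about 163 mm along the rail into the notch and handed the job in at about 19 s, still gripping the pin upright. `sign_off` gave no verdict.

**Last checks**
- **Pin in the eye:** by the tool height, the tip is about 29 mm below the top of the arm. The tool is vertical, and the fingers stand at 19.8 mm on the 20 mm handle. I inferred the grip force from that opening and did not measure it.
- **Carriage in the notch:** pushing the pin either way met a restoring force, −6.6 N at y = 82.7 mm and +7.2 N at y = 77.7 mm. That puts the notch at y of about 80.2 mm. The pin finished at about 80 mm with almost no side force and the arm at rest. The camera estimate of the notch was 79.2 mm, about 1 mm off.
- **Paint jar and bottle:** the jar was found in its starting place to within 1 px. The network did not find the bottle in the last top picture, so I could not confirm it there. The arm did pass over its side of the table at the start, with the fingertips about 0.22 m up against its 0.1 m height, and nothing was felt.

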